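# Isolate the supply and fit the right socket on its earth nut

## Robot

A 6-joint arm with a two-finger parallel gripper is mounted at the origin on the work surface. World frame = base frame: x ahead of the robot, y to its left, z up, the work surface at z = 0. Lengths are in m, angles in rad, forces in N, time in s.
With the tool pointing down it reaches from about 0.325 to 0.775 m from the base axis. Payload 5.5 kg.
Tool frame: the origin (TCP) lies between the finger pads; the fingertips stand 8 mm ahead of it and the grasp point (between the pads) lies 11 mm behind it (tcp_to_tips is the distance from the TCP to the fingertips, in m); z points along the fingers, y is the line along which they close (so a half turn about z gives the same grasp; the last joint's range is limited). The gripper opens to 88 mm and grips with 3 to 60 N. Pads are 20 mm wide; open, the fingers measure 115 mm over their backs; the gripper's body (75 mm by 178 mm) begins 61 mm behind the grasp point.
Start: joints at [-1.191, 0.091, 1.231, -0, 1.82, -0.057], TCP at [0.254, -0.544, 0.231] pointing down, gripper open.
Joint ranges: [-2.87, 2.87], [-0.86, 2.18], [0.17, 2.46], [-1.51, 4.65], [0.06, 2.69], [-2.65, 2.65]. Speed limits (rad/s): [2.57, 2.57, 3.01, 3.14, 3.14, 3.14].

## Interface

Orientations are given as a unit quaternion [w, x, y, z].
In Python, from bench import * gives the robot as it stands. Calls block until the motion is done:
- move_to(position, orientation): joint-space move of the TCP to a pose.
- move_l(position, speed=0.15, orientation=None): straight line of the TCP; orientation=None keeps the orientation; speed is the mean speed in m/s.
- movej(angles): joint-space move.
- gripper_open() and close(): open the fingers fully, or close them until they stop; the grip force is fixed at half the most.
- hold(seconds).
- inverse_kinematics(position, orientation): joint angles nearest the present ones, or None.
- state(): the state.
- get_image(name): name is "scene" or "side" or "wrist"; returns a dict with "frame" (400x640x3 uint8, blue, green, red), "depth" (400x640 float32, m along the optical axis (not along the pixel's ray), 0 where there is no reading), "camera_matrix" (3x3 intrinsics, pixels), "view" (4x4, takes a point from world to camera coordinates). Camera axes: x right, y up, looking along -z (the intrinsics and any distortion apply to the point x, -y, -z); pixel columns grow to the right and rows downward; lengths in m; the calibration is good to about 2 mm. The wrist camera is an equidistant fisheye: a pixel r from the principal point sees the ray r / f radians off the axis. A picture is of the moment at which its call begins.
A pose or a line that the arm cannot do raises IKError and nothing moves.
- job_done(): hands the job in; it is judged then, once.
The state is a dict: "time": time; "joint_pos": joint angles; "dq": joint speeds; "joint_torque": joint torques, N m; "ee_pos": TCP position; "ee_rot": TCP orientation; "ft_force": force on the tool from outside, world axes, zero at the start; "moment": the same for the moment, N m; "finger_gap": finger opening in m; "finger_force": force on a finger pad.
Only numpy, scipy, OpenCV 4.12 (cv2) and the standard library are available. Lean on these libraries where they do the work, as an engineer would, in place of code of your own. Each camera call takes 0.05 s, during which the arm holds its last target. There are 200 camera calls.

## Task

First slide the red isolator grip on the opened power supply fully to the end with the white stripe, before any socket touches a terminal. Then find which of the three sockets fits the hex nut on the green patch and push it straight down over that nut until it is fully home; stand any socket that does not fit back upright on the tray. Finish while still gripping the fitting socket, seated on the nut, and leave the tin, spool and screwdriver alone.

Things in the scene. Friction and masses are not known exactly. Their poses are not given: they have to be found in the camera images.
- chassis: opened grey power supply module, fixed, 200 x 300 x 45 mm (x, y, z); origin at the centre of its underside. On its flat top are the isolator switch (track along chassis y, at chassis x -55 mm) and three stud terminals in a row along y (at chassis x +45 mm, y about -88, 0 and +88 mm)
- work_place (a point): centre of the round green patch, 72 mm across, on the chassis top: the terminal standing here is the one to work on. A socket goes down only on its own terminal, with about 1 mm play all round, its mouth then reaching the chassis top; one too wide stops on the collar, mouth 18 mm above the chassis top; one too small stops on the nut, mouth 12 mm above it
- isolator (a joint): isolator slide switch: 0 at the on end, 0.08 m at the off end (white stripe on the track); grows along the chassis's +y; friction about 1.5 N, stays where it is left
- isolator_top (a point): centre of the top of the isolator's red grip, a block 28 mm (chassis x) by 20 mm (chassis y) standing 40 mm above its black track housing, which is 14 mm high on the chassis top
- nut_a: fixed stud terminal on the chassis top: brass hex nut 12 mm high (13, 19 or 25 mm across flats, each terminal another, not told which), stud ending 16 mm up, round black collar 18 mm high, wall 4 mm. Origin: on the axis at the chassis top, foot of the nut; z up; x square to a pair of nut flats. The terminals swap places from start to start
- nut_b: fixed stud terminal on the chassis top: brass hex nut 12 mm high (13, 19 or 25 mm across flats, each terminal another, not told which), stud ending 16 mm up, round black collar 18 mm high, wall 4 mm. Origin: on the axis at the chassis top, foot of the nut; z up; x square to a pair of nut flats. The terminals swap places from start to start
- nut_c: fixed stud terminal on the chassis top: brass hex nut 12 mm high (13, 19 or 25 mm across flats, each terminal another, not told which), stud ending 16 mm up, round black collar 18 mm high, wall 4 mm. Origin: on the axis at the chassis top, foot of the nut; z up; x square to a pair of nut flats. The terminals swap places from start to start
- socket_small: slimmest loose socket, mouth down on the tray; the three swap places. Steel barrel 22 mm across, 32 mm tall, hexagonal bore open below, 24 mm deep; above it a dark square head 22 x 22 mm, from 32 to 68 mm height, to grip. Origin: centre of the mouth; z up; x, y square to the head's flats, x also square to a pair of bore flats. Under 0.3 kg. Which nut it fits is not told
- socket_medium: middle loose socket, mouth down on the tray; the three swap places. Steel barrel 30 mm across, 32 mm tall, hexagonal bore open below, 24 mm deep; above it a dark square head 22 x 22 mm, from 32 to 68 mm height, to grip. Origin: centre of the mouth; z up; x, y square to the head's flats, x also square to a pair of bore flats. Under 0.3 kg. Which nut it fits is not told
- socket_large: widest loose socket, mouth down on the tray; the three swap places. Steel barrel 38 mm across, 32 mm tall, hexagonal bore open below, 24 mm deep; above it a dark square head 22 x 22 mm, from 32 to 68 mm height, to grip. Origin: centre of the mouth; z up; x, y square to the head's flats, x also square to a pair of bore flats. Under 0.3 kg. Which nut it fits is not told
- tray: fixed low tray, 140 x 250 mm (x, y), white floor 6 mm above the bench, blue rim 12 mm high and 4 mm thick; origin at the centre of its underside
- wool_tin: copper tin, 68 mm across, 60 mm tall, to be left alone; origin at the centre of its underside
- solder_spool: blue spool, 52 mm across, 40 mm tall, to be left alone; origin at the centre of its underside
- screwdriver: screwdriver lying on the bench along its x axis, to be left alone; origin near its middle
There are look-alikes about, which are no part of the job. What is shaped like the socket_medium but orange or purple is not meant.

How it is judged:
By the outcome, as a careful person would: the job done as asked, in the order asked, and still so for the second after the job is handed in, while the arm keeps its last pose, push and grip.
It also fails if it takes over 72 s, if anything falls off the work surface, if the arm or the gripper's body presses on something with over 40 N, if the wrist force passes 120 N, or if a joint passes its speed limit or range.

## Working session

There is one attempt and no reset: what is moved stays moved. The work goes in short steps, each a Python script; the robot and the scene stay as the last script left them, time stands still between calls to the robot, and variables do not carry over. Pictures are saved under pics/ and viewed, at most 10 in all, crops included, and the job is handed in when it is done.

```bash
mkdir -p pics
cat > h.py <<'E'
from bench import *
import numpy as np, cv2
def pts(im):
    d=im["depth"];K=im["camera_matrix"];h,w=d.shape
    u,v=np.meshgrid(np.arange(w),np.arange(h))
    c=np.stack([(u-K[0,2])/K[0,0]*d,-(v-K[1,2])/K[1,1]*d,-d,np.ones_like(d)],-1)
    return (c@np.linalg.inv(im["view"]).T)[...,:3]
E
python3 - <<'E'
from h import *
for n in ["scene","side"]:
    im=get_image(n);cv2.imwrite(f"pics/{n}.png",im["frame"]);np.savez(f"{n}.npz",**{k:np.asarray(v) for k,v in im.items()})
    print(n,im.keys(),im["camera_matrix"],np.linalg.inv(im["view"]).round(3))
print(state())
E
```

```text
scene dict_keys(['frame', 'depth', 'camera_matrix', 'view']) [[361.57782916   0.         317.79447056]
 [  0.         361.57782916 201.0227614 ]
 [  0.           0.           1.        ]] [[-0.432 -0.779  0.455  1.109]
 [ 0.902 -0.372  0.22   0.159]
 [-0.002  0.505  0.863  1.011]
 [ 0.     0.     0.     1.   ]]
side dict_keys(['frame', 'depth', 'camera_matrix', 'view']) [[400.75211721   0.         323.54369566]
 [  0.         400.75211721 198.57218352]
 [  0.           0.           1.        ]] [[-0.845  0.357 -0.397  0.218]
 [-0.534 -0.569  0.625  0.515]
 [-0.002  0.741  0.672  0.721]
 [ 0.     0.     0.     1.   ]]
{'time': 0.1, 'joint_pos': array([-1.19069817e+00,  9.18057624e-02,  1.23175989e+00,  2.05397771e-05,
        1.81981664e+00, -5.66870253e-02]), 'dq': array([-0.00145668, -0.0018625 , -0.00223216,  0.00016113, -0.00134008,
       -0.00027629]), 'joint_torque': array([ 1.82140819e-03, -4.47855020e+01, -4.07570779e+01,  6.98457775e-02,
        2.83988990e-02, -1.27816274e-04]), 'ee_pos': array([ 0.25373379, -0.54342656,  0.22960981]), 'ee_rot': array([-8.84747557e-04,  9.76246036e-01,  2.16663049e-01, -1.34241843e-04]), 'ft_force': array([-0.4388126 ,  0.66884939,  0.07468013]), 'moment': array([-0.00601858, -0.0594871 , -0.05484947]), 'finger_force': 0.0, 'finger_gap': 0.08761733596974769}
```

View pics/scene.png

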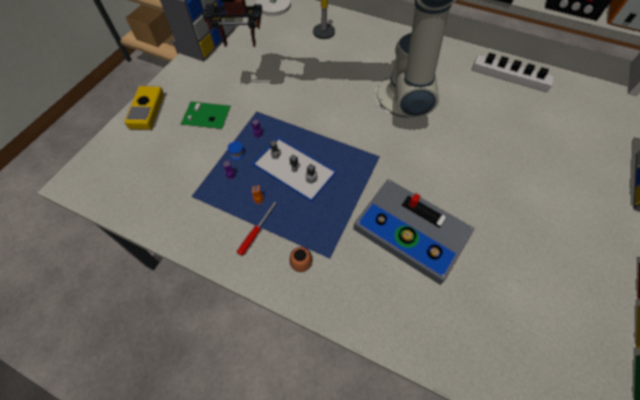

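View pics/side.png

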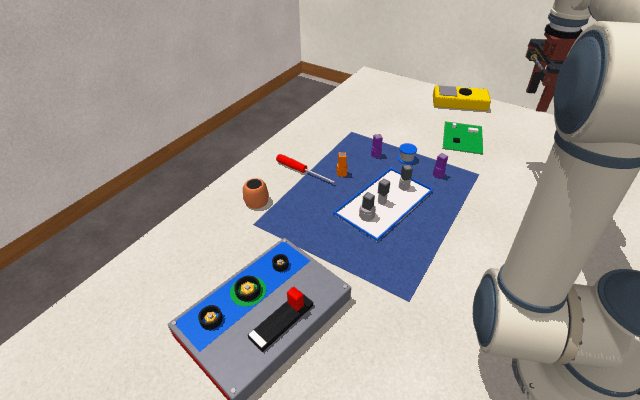

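The scene and side views show the chassis with the green-patch terminal at side (247,290), the red grip at (295,297) and the white stripe at (257,340). The three tray sockets are at side (368,205), (384,189) and (406,177). Next I'll get their positions.

Run:
```python
from h import *
for n in ["side","scene"]:
    im=dict(np.load(n+".npz"));P=pts(im);hsv=cv2.cvtColor(im["frame"],cv2.COLOR_BGR2HSV);H,S,V=[hsv[...,i].astype(int) for i in range(3)]
    z=P[...,2];ok=(im["depth"]>0)
    def rep(nm,m,k=8):
        m=m&ok;nn,l,st,_=cv2.connectedComponentsWithStats(m.astype(np.uint8))
        for i in range(1,nn):
            if st[i,4]>=k:
                q=P[l==i];r=cv2.minAreaRect((q[:,:2]*1000).astype(np.float32))
                print(n,nm,st[i,:5],"mean",q.mean(0).round(4),"rect",np.round(r[0],1),np.round(r[1],1),round(r[2],1),"zmax",np.percentile(q[:,2],[5,95]).round(3))
    x,y=P[...,0],P[...,1]
    rg=(x>.2)&(x<.8)&(np.abs(y)<.6)
    rep("chtop",rg&(z>.040)&(z<.05)&(y>-.1),200)
    rep("green",rg&(H>45)&(H<75)&(S>120)&(z>.03)&(z<.056),8)
    rep("redtop",rg&((H<6)|(H>174))&(S>150)&(z>.092)&(z<.104))
    rep("brass",rg&(H>15)&(H<32)&(S>90)&(z>.05)&(z<.068),3)
    rep("collartop",rg&(z>.058)&(z<.067)&(V<70)&(y>-.1),8)
    rep("stripe",rg&(V>190)&(S<50)&(z>.05)&(z<.066),4)
    rep("tray",rg&(V>170)&(S<50)&(z>.001)&(z<.012)&(y<0),200)
    rep("heads",rg&(z>.066)&(z<.085)&(y<0.0)&(S<90),5)
    rep("tall",rg&(z>.03)&(y<0.2),8)
```

```text
side chtop [  168   238   183   162 11456] mean [0.5492 0.2286 0.0455] rect [554.3 207.4] [301.  201.9] 79.3 zmax [0.043 0.048]
side green [230 278  36  28 311] mean [0.5894 0.2072 0.0467] rect [593.9 202.6] [70.1 59.7] 53.6 zmax [0.045 0.049]
side green [251 282   6   9  19] mean [0.5943 0.1829 0.0468] rect [594.9 182.8] [ 7.8 19.8] 56.7 zmax [0.045 0.049]
side green [238 285   3   8  18] mean [0.6157 0.2052 0.0461] rect [616.2 205.2] [ 4.4 15.4] 40.8 zmax [0.044 0.049]
side redtop [287 287  16  15 146] mean [0.4916 0.1838 0.0989] rect [492.5 183.2] [20.1 26.1] 73.0 zmax [0.095 0.101]
side brass [277 259   7   6  21] mean [0.5819 0.1143 0.0568] rect [583.  112.8] [12.6 24.4] 88.0 zmax [0.051 0.06 ]
side brass [241 281  14  14 126] mean [0.5973 0.2009 0.0572] rect [598.4 199.4] [25.3 41.5] 46.6 zmax [0.053 0.061]
side brass [205 312  12  11  82] mean [0.6132 0.2867 0.057 ] rect [613.4 286.7] [19.3 28.2] 36.6 zmax [0.053 0.06 ]
side collartop [247 180  14   9  84] mean [ 0.7861 -0.0508  0.0619] rect [786.7 -51.6] [32.  29.7] 77.9 zmax [0.06  0.063]
side collartop [272 255  16  13  92]
[... 6709 characters left out ...]
14  98] mean [ 0.5092 -0.219   0.0615] rect [ 506.2 -220.7] [21.2 23.6] 80.3 zmax [0.037 0.076]
scene tall [222 161  11  14  96] mean [ 0.6191 -0.4026  0.0557] rect [ 617.5 -405. ] [25.9 27.4] 56.9 zmax [0.033 0.071]
scene tall [305 164  12  17 144] mean [ 0.5197 -0.1512  0.0546] rect [ 517.2 -152.5] [31.4 36. ] 25.8 zmax [0.033 0.076]
scene tall [ 353  180   69   76 2842] mean [0.5545 0.1306 0.0484] rect [542.6 138. ] [161.1 202.3] 79.8 zmax [0.042 0.063]
scene tall [252 186  10  14  99] mean [ 0.6611 -0.2697  0.0557] rect [ 658.2 -271.4] [25.2 23.8] 24.5 zmax [0.032 0.07 ]
scene tall [290 247  22  19 234] mean [ 0.7842 -0.0485  0.0578] rect [780.  -51.5] [61.2 39.5] 89.6 zmax [0.045 0.063]
```

```bash
cat >> h.py <<'E'
def Q(deg): a=np.radians(deg)/2; return [0,np.cos(a),np.sin(a),0]
A=np.radians(-10.7);C=np.array([.5547,.207]);ex=np.array([np.cos(A),np.sin(A)]);ey=np.array([-ex[1],ex[0]])
def ch(x,y,z): return [*(C+x*ex+y*ey),z]
def st(s=""):
    t=state();print(s,"t",round(t["time"],2),"p",t["ee_pos"].round(4),"F",t["ft_force"].round(1),"gap",round(t["finger_gap"],4),"ff",round(t["finger_force"],1),"j6",round(t["joint_pos"][5],2))
def pick(p,deg,step=180):
    o=[]
    for k in range(-4,5):
        d=deg+k*step
        if abs(d)>360: continue
        j=inverse_kinematics(p,Q(d))
        if j is not None:o.append((abs(j[5]),d))
    return min(o)[1]
def snap(name,cam="wrist"):
    im=get_image(cam);cv2.imwrite(f"pics/{name}.png",im["frame"]);np.savez(f"{name}.npz",**{k:np.asarray(v) for k,v in im.items()});return im
E
python3 - <<'E'
from h import *
p=ch(-.0555,-.0355,.20);d=pick(p,79.3);print(d)
move_to(p,Q(d));st()
move_l(ch(-.0555,-.0355,.083),.15);close();st("grip")
move_l(ch(-.0555,.042,.083),.12);hold(.2);st("slid")
gripper_open();move_l(ch(-.0555,.042,.16),.2);st()
p=ch(.045,0.0,.20);move_to(p,Q(d));im=snap("w1");st();print(im["camera_matrix"],np.linalg.inv(im["view"]).round(3))
E
```

```text
-280.7
 t 2.8 p [0.4939 0.1817 0.2   ] F [-0.1 -0.1  0.3] gap 0.088 ff 0.0 j6 0.48
grip t 4.68 p [0.4919 0.1827 0.0829] F [-7.3  0.9  3.2] gap 0.0275 ff 30.0 j6 0.48
slid t 5.67 p [0.5064 0.2585 0.0829] F [-6.8 -1.6  4. ] gap 0.0278 ff 30.0 j6 0.6
 t 7.24 p [0.5079 0.2586 0.1595] F [ 0.   0.5 -1.1] gap 0.0877 ff 0.0 j6 0.6
 t 7.83 p [0.598  0.1987 0.1975] F [-0.9 -0.5 -0.2] gap 0.0877 ff 0.0 j6 0.45
[[309.70691629   0.         317.02563627]
 [  0.         309.70691629 203.01741762]
 [  0.           0.           1.        ]] [[ 0.982  0.181  0.051  0.611]
 [-0.187  0.952  0.241  0.263]
 [-0.005 -0.246  0.969  0.351]
 [ 0.     0.     0.     1.   ]]
```

View pics/w1.png

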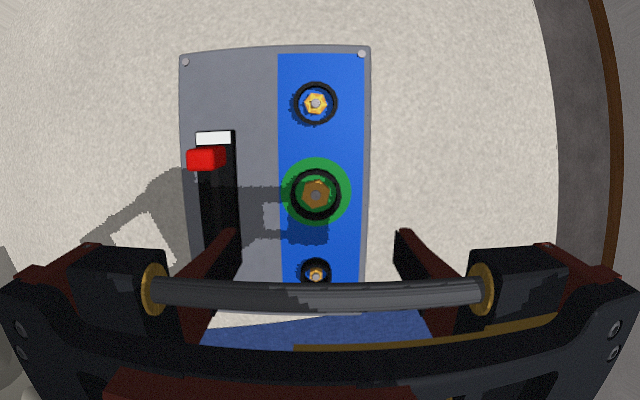

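The wrist view shows the grip at (206,159), close to the white stripe at (213,138), and the green-patch nut at (316,194). I didn't feel an end stop, so I'll regrip and nudge it on in small steps, then look at the nut from nearer.

```bash
cat >> h.py <<'E'
def topview(im,c,z,half=.03,px=400):
    """rectify the fisheye picture to the world plane z around c"""
    g=np.linspace(-half,half,px);X,Y=np.meshgrid(c[0]+g,c[1]-g)
    p=np.stack([X,Y,np.full_like(X,z),np.ones_like(X)],-1)@im["view"].T
    K=im["camera_matrix"];x,y,w=p[...,0],-p[...,1],-p[...,2]
    r=np.hypot(x,y)+1e-12;th=np.arctan2(r,w)
    return cv2.remap(im["frame"],(K[0,0]*th*x/r+K[0,2]).astype(np.float32),(K[1,1]*th*y/r+K[1,2]).astype(np.float32),cv2.INTER_CUBIC)
E
python3 - <<'E'
from h import *
d=-280.7
move_to(ch(-.0555,.041,.16),Q(d));move_l(ch(-.0555,.041,.083),.15);close();hold(.1);f0=state()["ft_force"]@[*ey,0]
y=.041
while y<.054:
    y+=.0015;move_l(ch(-.0555,y,.083),.05);hold(.05);s=state();f=s["ft_force"]@[*ey,0]-f0
    print(round(y,4),round(f,1),((s["ee_pos"][:2]-C)@ey).round(4))
    if f<-9:break
gripper_open();move_l(ch(-.0555,y,.16),.2);st()
move_to(ch(.045,-.065,.11),Q(d));im=snap("w2");st()
c=ch(.045,0,0)[:2]
a=topview(im,c,.057);cv2.imwrite("pics/nut.png",a)
sd=snap("side2","side");P=pts(sd);hsv=cv2.cvtColor(sd["frame"],cv2.COLOR_BGR2HSV)
m=((hsv[...,0]<6)|(hsv[...,0]>174))&(hsv[...,1]>150)&(P[...,2]>.092)&(P[...,2]<.104)&(P[...,1]>.1)&(P[...,0]<.6)
q=P[m];r=cv2.minAreaRect((q[:,:2]*1000).astype(np.float32));print(m.sum(),r,(np.array(r[0])/1000-C)@ey)
E
```

```text
0.0425 -4.9 0.0412
0.044 -9.7 0.0413
 t 12.24 p [0.5083 0.2605 0.1595] F [ 0.1  0.2 -0.5] gap 0.0873 ff 0.0 j6 0.6
 t 12.97 p [0.5863 0.136  0.11  ] F [-0.  -0.9 -0.2] gap 0.0879 ff 0.0 j6 0.36
176 ((506.7200927734375, 257.8918762207031), (19.573104858398438, 26.454925537109375), 81.02723693847656) 0.04109874183330679
```

View pics/nut.png

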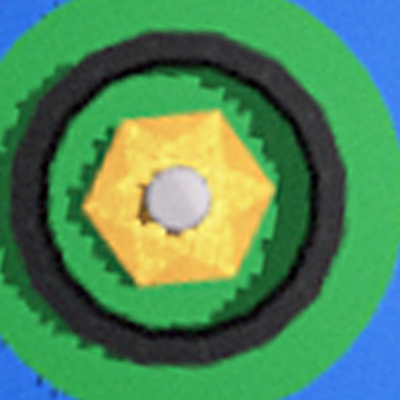

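The isolator is now against its end stop: force built up and the side camera puts it at y=41 mm. The rectified crop shows the nut at pixels (180,198), about 25 mm across flats, with one edge at about 6°. The collar is about 50 mm across, so the large socket at about (0.514,-0.152) should fit. I'll look at the nut and that socket from opposite wrist headings, which cancels the camera bias.

```bash
cat >> h.py <<'E'
def hullof(mask,c,half=.03,px=400):
    m=cv2.morphologyEx(mask.astype(np.uint8),cv2.MORPH_OPEN,np.ones((5,5)))
    n,l,s,cc=cv2.connectedComponentsWithStats(m);
    i=min([k for k in range(1,n) if s[k,4]>1500],key=lambda k:np.hypot(*(cc[k]-px/2)))
    cs=max(cv2.findContours((l==i).astype(np.uint8),0,2)[0],key=cv2.contourArea)
    h=cv2.convexHull(cs);M=cv2.moments(h);s_=2*half/(px-1)
    g=np.array([M["m10"],M["m01"]])/M["m00"]
    return h[:,0],np.array([c[0]+g[0]*s_-half,c[1]+half-g[1]*s_]),M["m00"]*s_*s_*1e6
def harm(h,n):
    """symmetry angle (deg, corner direction) of a convex hull by its n-th radial harmonic"""
    m=np.zeros((400,400),np.uint8);cv2.fillConvexPoly(m,h,1);v,u=np.nonzero(m);u=u-u.mean();v=-(v-v.mean())
    return np.degrees(np.angle(((u+1j*v)**n).sum()))/n
def look(name,c,z,dp):
    p=[c[0]-.065*np.cos(np.radians(dp)),c[1]-.065*np.sin(np.radians(dp)),z]
    d=pick(p,dp,360);move_to(p,Q(d));hold(.15);return snap(name)
E
python3 - <<'E'
from h import *
def nut(im,tag):
    c=np.array([.5965,.199]);a=topview(im,c,.057);hs=cv2.cvtColor(a,cv2.COLOR_BGR2HSV)
    h,g,ar=hullof((hs[...,0]>8)&(hs[...,0]<33)&(hs[...,1]>90),c);cv2.imwrite(f"pics/{tag}.png",a)
    b=topview(im,c,.063);h2,g2,ar2=hullof(b.max(2)<75,c)
    print(tag,"nut",g.round(4),round(ar),"ang",round(harm(h,6),1),"collar",g2.round(4),round(ar2));return a
A_=[nut(dict(np.load("w2.npz")),"n0")]
for k,dp in enumerate([169.3,-10.7]):A_.append(nut(look(f"wn{k}",(.5965,.199),.13,dp),f"n{k+1}"));st()
c=np.array([.514,-.1525])
p=[.5,-.05,.2];move_to(p,Q(pick(p,-10.7,360)))
for k,dp in enumerate([-10.7,169.3]):
    im=look(f"ws{k}",c,.147,dp);st()
    a=topview(im,c,.074);A_.append(a)
    try:
        h,g,ar=hullof(a.max(2)<75,c);print("head",g.round(4),round(ar),harm(h,4).round(1),cv2.minAreaRect(h))
    except Exception as e:print(e)
cv2.imwrite("pics/mont.png",cv2.resize(np.hstack(A_[1:]),(800,200)))
E
```

```text
n0 nut [0.5956 0.1989] 552 ang 5.5 collar [0.5954 0.1988] 1877
n1 nut [0.5957 0.1986] 541 ang 5.9 collar [0.5957 0.1985] 1921
 t 14.57 p [0.6602 0.1869 0.1301] F [-0.2 -0.  -0.4] gap 0.0877 ff 0.0 j6 -1.16
n2 nut [0.5956 0.1987] 553 ang 5.9 collar [0.5954 0.1987] 1868
 t 17.5 p [0.5327 0.2111 0.13  ] F [ 0.   0.5 -0.2] gap 0.0875 ff 0.0 j6 2.08
 t 19.29 p [ 0.4512 -0.1394  0.1479] F [-0.1 -0.3 -0.4] gap 0.0879 ff 0.0 j6 1.38
min() iterable argument is empty
 t 22.11 p [ 0.5778 -0.1646  0.1471] F [-0.4 -0.1  0.3] gap 0.0876 ff 0.0 j6 -1.72
head [ 0.5104 -0.1544] 467 40.9 ((176.54644775390625, 211.6985321044922), (146.3647918701172, 145.85397338867188), 4.184916019439697)
```

View pics/mont.png

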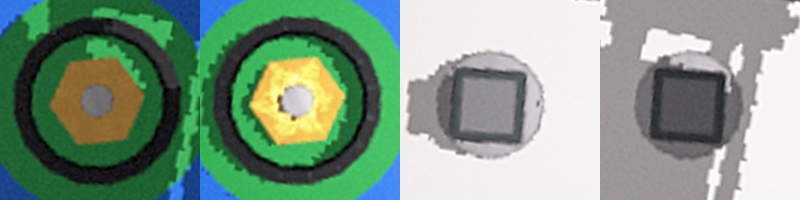

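Both nut views agree: centre (0.5956, 0.1987), flats at 36° mod 60. The mont crop shows the large socket's head, centre (0.5104,-0.1544), at -4.1°. I'll grasp it and try the fit with force-watched steps.

```bash
cat >> h.py <<'E'
N=np.array([.5956,.1987])
def down(xy,z0,z1,lim=10,step=.002,speed=.04):
    f0=state()["ft_force"][2];z=z0
    while z>z1+1e-6:
        z=max(z-step,z1);move_l([*xy,z],speed);f=state()["ft_force"]
        if f[2]-f0>lim:break
    s=state();print("down to cmd",round(z,4),"act",s["ee_pos"].round(4),"mouth",round(s["ee_pos"][2]-.091,4),"dF",(s["ft_force"]).round(1),round(f0,1),"t",round(s["time"],2));return z
E
python3 - <<'E'
from h import *
s=[.5104,-.1544]
d=pick([*s,.1],85.9,180);print(d)
move_to([*s,.14],Q(d));move_l([*s,.052],.15);close();st("grip")
move_l([*s,.16],.2);st("lift")
dp=d-20.1
move_to([*N,.16],Q(dp));move_l([*N,.115],.15);hold(.2);st()
down(N,.115,.0905)
st()
E
```

```text
-274.1
grip t 25.16 p [ 0.5104 -0.1544  0.0519] F [ 0.   0.8 -0.2] gap 0.0219 ff 30.0 j6 -0.29
lift t 25.85 p [ 0.5099 -0.1542  0.1585] F [-0.   0.1 -2.6] gap 0.0219 ff 30.0 j6 -0.29
 t 27.86 p [0.5964 0.1987 0.1168] F [ 0.7 -1.1 -1.3] gap 0.0218 ff 30.0 j6 0.69
down to cmd 0.0905 act [0.5957 0.1987 0.0909] mouth -0.0001 dF [ 3.7 -1.1  0.4] -1.3 t 31.11
 t 31.11 p [0.5957 0.1987 0.0909] F [ 3.7 -1.1  0.4] gap 0.0218 ff 30.0 j6 0.69
```

It went all the way in. I'll press until it's firmly seated and check with a picture.

Run:
```python
from h import *
down(N,.0905,.0865,lim=10,step=.001,speed=.03);hold(.3);st()
snap("s3","side");im=snap("w3")
a=cv2.imread("pics/s3.png")[200:400,150:390];cv2.imwrite("pics/s3c.png",cv2.resize(a,None,fx=3,fy=3))
```

```text
down to cmd 0.0875 act [0.5958 0.1987 0.0909] mouth -0.0001 dF [-3.5 -1.9 12.4] 0.4 t 31.86
 t 32.16 p [0.5958 0.1987 0.0909] F [-1.6 -2.9 12.9] gap 0.0219 ff 30.0 j6 0.69
```

View pics/s3c.png

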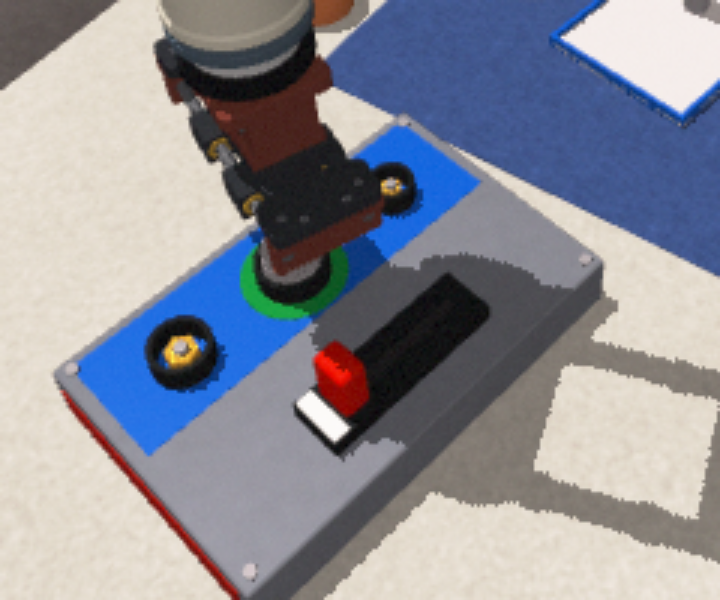

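The crop shows the socket inside the collar on the green patch at (295,270), and the red grip against the white stripe at (340,380). The tool stops hard at the height that puts the mouth on the chassis top, so I'm handing in.

```bash
python3 -c "
from h import *
print(job_done());st()"
```

```text
the job is handed in; nothing more can be done
None
the job is handed in; nothing more can be done
```

I handed the job in after about 32 s of robot time: the isolator is fully at the white-stripe end, and the large socket is seated fully home on the green-patch nut and still gripped; it fitted first time, so the other two sockets were never moved.

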